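Scan the carton's barcode

TASK

Take the hand scanner off its barbed hook (raise it, tilt it and back it off over the upturned tip) and aim it squarely down at the middle of the barcode on the carton from about 12 cm away, the wide way of its head running across all the bars, holding it steady for two seconds. Then lay it down gently, flat and wholly on the rubber mat, and let go of it. Leave the solder spool, the grinding disc and the wooden jig where they are.

Things in the scene. Friction and masses are not known exactly. Their poses are not given: they have to be found in the camera images.
- scanner: Grey cordless in-line barcode scanner, 0.24 kg, loose, hanging on the hook by its tail bail, window down. Origin mid-handle. Beam along -z (down as it hangs); scan line along y, the wide way; black button on the -x face. Handle 36 mm wide (y), 32 thick (x), z -34 to +75 mm, flat sides: grip across y near the origin. Head 60 wide, 32 thick, z -37 to -85 mm. Lying flat, origin 16 mm up
- window (a point): Centre of the scanner's window at its nose, where the beam starts: 85 mm from the scanner's origin along its -z. Axes as the scanner's
- bail (a point): Centre of the hole in the scanner's closed wire bail, 96.5 mm from the scanner's origin along its +z; the hole is 16 mm high (z), 24 mm wide (y), its axis along x; wire 4 mm thick; a 10 mm stem joins it to the handle's end. The top wire rests on the hook; the hanging scanner's axes are parallel to the hanger's
- hanger: Fixed tool hanger of 30 mm aluminium profile: a post at y = -120 mm carries an arm along y, y -105 to +45 mm, its top 315 mm up. Origin on the bench under the hook's root at x = 0 (the arm's middle plane); z up. The hook stands out to -x at y = 0; a short empty hook (tip x -42, y -75, z 304 mm) beside it. x points 0.6 to 1 rad left of the robot's straight ahead
- hook_seat (a point): Top of the hook's level seat where the bail hangs, at (-62, 0, 289) mm in the hanger's frame; axes as the hanger's. The hook is a 6 mm round rod in the plane y = 0; its centre line is 3 mm below this point and level from x = -4 to +4 mm, then slopes gently up to the arm on the +x side, and at 54 degrees up to the tip on the -x side
- hook_tip (a point): Centre of the 9 mm ball on the hook's upturned tip, at (-79, 0, 304) mm in the hanger's frame; axes as the hanger's. The bail passes it only if raised about 5 mm (rod in mid-hole), moved out to the bend, then tilted 25 to 50 degrees, its top towards +x and the scanner's nose towards -x, so that the hole follows the sloping tip outwards and up
- label (a point): Middle of the barcode on the carton's flat top, 81 mm above the bench; black bars over 76 mm (y) by 44 mm (x) on a white label; z up, the bars lie along x and follow one another along y. The closed cardboard carton is fixed: 160 mm (x) by 220 mm (y) by 80 mm high, its middle 30 mm from this point towards -y
- mat: Black rubber tool mat fixed on the bench, 280 mm (x) by 240 mm (y), 3 mm thick; origin at the centre of its underside, on the bench; z up
- spool: White spool of solder wire standing on the bench, 62 mm across, 54 mm high, loose; origin at the centre of its underside. Leave alone
- disc: Brown grinding disc lying flat, 116 mm across, 14 mm thick, loose; origin at the centre of its underside. Leave alone
- jig: Dark wooden jig block 50 (x) by 160 (y) by 22 mm with a steel strip and a brass nut on top (43 mm high in all), loose; origin at the centre of its underside. Leave alone

How it is judged:
On the way, in this order (a step that is already met when the one before it is completed fails the run):
1. the scanner, gripped, is off the hook: the bail is more than 30 mm out in front of the hook's tip (contact force between the fingers and scanner above 1 N and x of bail in the frame of hook_tip below -0.03 m), for 0.2 s.
2. held still (15 mm/s, 0.15 rad/s) 1.5 s: beam within 12 mm of the barcode's middle in x and y, 70-180 mm off, within 30 deg of square, scan line within 25 deg of across the bars (contact force between the fingers and scanner above 1 N and x of label in the frame of window between -0.012 and 0.012 m and y of label in the frame of window between -0.012 and 0.012 m and z of label in the frame of window between -0.18 and -0.07 m and angle between the z axis of scanner and the z axis of label, either way round below 0.524 rad and angle between the y axis of scanner and the y axis of label, either way round below 0.436 rad and linear speed of scanner below 0.015 m/s and angular speed of scanner below 0.15 rad/s), for 1.5 s.
3. still gripped, the scanner is lowered over the mat: within 15 degrees of level, its origin less than 36 mm above the bench, window and bail within the mat's edges (contact force between the fingers and scanner above 1 N and height (world z) of scanner below 0.036 m and angle between scanner's own z axis and vertical between 1.309 and 1.833 rad and x of window in the frame of mat between -0.14 and 0.14 m and y of window in the frame of mat between -0.12 and 0.12 m and x of bail in the frame of mat between -0.14 and 0.14 m and y of bail in the frame of mat between -0.12 and 0.12 m), for 0.1 s.
At the end, for the whole second after the job is handed in: The scanner lies at rest on one of its broad faces, level within 5 degrees, its window and its bail both within the mat's edges, and the robot has let go; spool, disc and jig are within 30 mm of where they stood (x of window in the frame of mat between -0.14 and 0.14 m and y of window in the frame of mat between -0.12 and 0.12 m and x of bail in the frame of mat between -0.14 and 0.14 m and y of bail in the frame of mat between -0.12 and 0.12 m and angle between scanner's own z axis and vertical between 1.484 and 1.658 rad and height (world z) of scanner between 0.015 and 0.023 m and linear speed of scanner below 0.01 m/s and angular speed of scanner below 0.1 rad/s and distance of each of spool, disc, jig from where it was at the start of the episode below 0.03 m and (angle between scanner's own x axis and vertical below 0.087 rad or angle between scanner's own x axis and vertical above 3.054 rad)); the robot touches nothing.
It fails at once if the solder spool is pushed or knocked more than 30 mm from its place (distance of spool from where it was at the start of the episode above 0.03 m).
It fails at once if the grinding disc is pushed or knocked more than 30 mm from its place (distance of disc from where it was at the start of the episode above 0.03 m).
It fails at once if the jig is pushed or knocked more than 30 mm from its place (distance of jig from where it was at the start of the episode above 0.03 m).
It fails at once if the scanner is knocked down hard on the mat (more than 60 N) (contact force between scanner and mat above 60 N).
It also fails if it takes over 72 s, if anything falls off the work surface, if the arm or the gripper's body presses on something with over 40 N, if the wrist force passes 120 N, or if a joint passes its speed limit or range.

ROBOT

A 7-joint arm with a two-finger parallel gripper is mounted at the origin on the work surface. World frame = base frame: x ahead of the robot, y to its left, z up, the work surface at z = 0. Lengths are in m, angles in rad, forces in N, time in s.
With the tool pointing down it reaches from about 0.425 to 0.875 m from the base axis. Payload 8.4 kg.
Tool frame: the origin (TCP) lies on the centre line of the jaws, within the pads' length; the fingertips stand 25 mm ahead of it and the grasp point (between the pads) lies 6 mm ahead of it (ctrl.tip_extent is the distance from the TCP to the fingertips, in m); z points along the fingers, y is the line along which they close (so a half turn about z gives the same grasp; the last joint's range is limited). The gripper opens to 85 mm and grips with 20 to 120 N. Pads are 22 mm wide; open, the fingers measure 114 mm over their backs; the gripper's body (76 mm by 85 mm) begins 54 mm behind the grasp point. The pads swing forward as they close: fully open they stand 13 mm farther back than shut.
Start: joints at [1.103, 0.333, 0.04, 1.465, -0.013, 1.343, -0.059], TCP at [0.234, -0.606, 0.256] pointing down, gripper open.
Joint ranges: [-2.58, 2.58], [-0.38, 2.09], [-1.3, 1.39], [0.25, 2.4], [-1.5, 4.64], [0.08, 2.09], [-2.65, 2.65]. Speed limits (rad/s): [2.22, 2.22, 2.79, 2.79, 3.14, 3.14, 3.14].

INTERFACE

Orientations are given as a 3x3 rotation matrix whose columns are the frame's x, y, z axes.
In Python, from workcell import ctrl gives the robot as it stands. The module is installed in compiled form; this text tells all that it offers.
- The arm moves only by the tool arm_command, never from a script. Its argument "series" is a list of rows, each an object of numbers: "x", "y", "z": the shift along the world's x, y, z scaled (see below); "twist": the turn about the world's z scaled (see below). A call has exactly 10 rows; each row shifts and turns the commanded pose from where the row before left it; what a row does not reach is not made up. The controller multiplies each number of a shift by 0.025 m and each number of a turn by 0.12 rad. A row lasts 1/12 s, in which the tool goes at most 41.7 mm and 7.16 degrees, less where a joint would pass 70% of its speed; a pose out of reach is approached as far as the arm can. A call with a number of a shift or a turn outside -1 to 1 is refused whole. A call with a gripper value outside its range is refused whole. "gripper" is the opening, from 0 (shut) to 1 (fully open), set as the call begins (left out, the last holds). The fingers move at their own pace and stop on an object; "grip_force" is the grip in N (left out, the last holds). Time passes only in rows, so rows that do not move let the fingers close, or fill a call up. It gives the time, the measured TCP pose, the force, the opening and the grip force at its end, in the units of the state.
- ctrl.get_state(): the state, without advancing time (a new reading comes with each control period).
- ctrl.snapshot(name): name is "scene" or "side" or "wrist"; returns the picture (400x640x3 uint8, red, green, blue); there is no depth.
- ctrl.camera_params(name): a dict with "mtx" (3x3 intrinsics, pixels), "rvec" (rotation vector, rad) and "tvec" (3), from world to camera coordinates, as OpenCV has them; the wrist camera has in their place "hand_eye" (4x4, takes a point from camera to tool coordinates, whose origin is the TCP and whose axes are the flange's). Camera axes: x right, y down, z forward; pixel columns grow to the right and rows downward; lengths in m; the calibration is good to about 2 mm. A picture is of the moment at which its call begins: read the wrist's pose just before it. camera_params takes no time and is no camera call.
- ctrl.job_done(): hands the job in; it is judged then, once.
The state is a dict: "time_s": time; "joint_positions": joint angles; "qd": joint speeds; "tau": joint torques, N m; "ee_pos": TCP position; "ee_rot": TCP orientation; "ft_force": force on the tool from outside, world axes, zero at the start; "ft_torque": the same for the moment, N m; "grip_width": opening from 0.0 (shut) to 1.0 (fully open); "grasp_force": force on a finger pad.
Only numpy, scipy, OpenCV 4.12 (cv2) and the standard library are available. Lean on these libraries where they do the work, as an engineer would, in place of code of your own. Each camera call takes 0.05 s, during which the arm holds its last target. There are 200 camera calls.

## Working session

There is one attempt and no reset: what is moved stays moved. The work goes in short steps, Python scripts to look and compute and a tool call to move; the robot and the scene stay as the last step left them, time stands still between calls to the robot, and variables do not carry over. Pictures are saved under pics/ and viewed, at most 10 in all, crops included, and the job is handed in when it is done.

Besides the shell and the picture viewer there is one more tool, called after "Call:" in YAML: its name, and indented under it one key for each argument. arm_command: Moves the arm, as the interface text tells. Its arguments: {"type":"object","properties":{"series":{"type":"array","items":{"type":"object","properties":{"x":{"type":"number","minimum":-1,"maximum":1},"y":{"type":"number","minimum":-1,"maximum":1},"z":{"type":"number","minimum":-1,"maximum":1},"twist":{"type":"number","minimum":-1,"maximum":1}}}},"gripper":{"type":"number"},"grip_force":{"type":"number"}},"required":["series"]}

```bash
mkdir -p pics
cat > h.py <<'E'
from workcell import ctrl
import numpy as np, cv2
def snap(n,f):
    im=ctrl.snapshot(n); cv2.imwrite(f'pics/{f}.png',im[:,:,::-1]); return im
def cam(n):
    p=ctrl.camera_params(n); K=np.array(p['mtx'],float)
    if 'rvec' in p:
        R=cv2.Rodrigues(np.array(p['rvec'],float))[0]; t=np.array(p['tvec'],float).ravel()
    else:
        s=ctrl.get_state(); H=np.array(p['hand_eye']); T=np.eye(4); T[:3,:3]=s['ee_rot']; T[:3,3]=s['ee_pos']
        M=np.linalg.inv(T@H); R=M[:3,:3]; t=M[:3,3]
    return K,R,t
def ray(n,u,v):
    K,R,t=cam(n); return -R.T@t, R.T@np.linalg.inv(K)@[u,v,1]
def onz(n,u,v,z):
    c,d=ray(n,u,v); return c+d*(z-c[2])/d[2]
def proj(n,P):
    K,R,t=cam(n); q=(K@(R@np.atleast_2d(P).T+t[:,None])); return (q[:2]/q[2]).T
def tri(obs):
    A=np.zeros((3,3));b=np.zeros(3)
    for n,u,v in obs:
        c,d=ray(n,u,v); d=d/np.linalg.norm(d); M=np.eye(3)-np.outer(d,d); A+=M;b+=M@c
    return np.linalg.solve(A,b)
E
python3 - <<'E'
from h import *
np.set_printoptions(precision=3,suppress=True)
a=snap('scene','scene0');b=snap('side','side0');c=snap('wrist','wrist0')
print(ctrl.tip_extent); s=ctrl.get_state(); print(s['ee_pos'],s['ee_rot'],s['grip_width'],s['time_s'])
for n in('scene','side'):
    K,R,t=cam(n);print(n,-R.T@t,R[2],K[0,0])
K,R,t=cam('wrist');print(ctrl.camera_params('wrist')['hand_eye'])
E
```

```text
0.025
[ 0.234 -0.606  0.256] [[ 0.933  0.36  -0.001]
 [ 0.36  -0.933  0.001]
 [-0.    -0.001 -1.   ]] 1.0038037710525864 0.15
scene [0.902 0.458 1.18 ] [-0.31  -0.417 -0.854] 480.18300799929574
side [0.36  0.793 1.036] [ 0.149 -0.681 -0.717] 479.6474182140783
[[ 0.    -0.95  -0.313  0.08 ]
 [ 1.     0.     0.    -0.002]
 [-0.    -0.313  0.95  -0.118]
 [ 0.     0.     0.     1.   ]]
```

View pics/scene0.png

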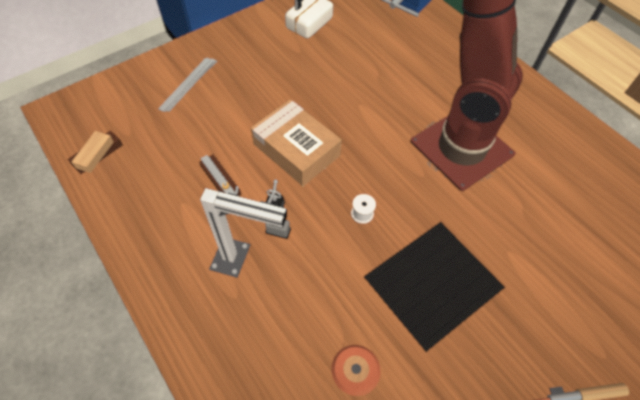

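View pics/side0.png

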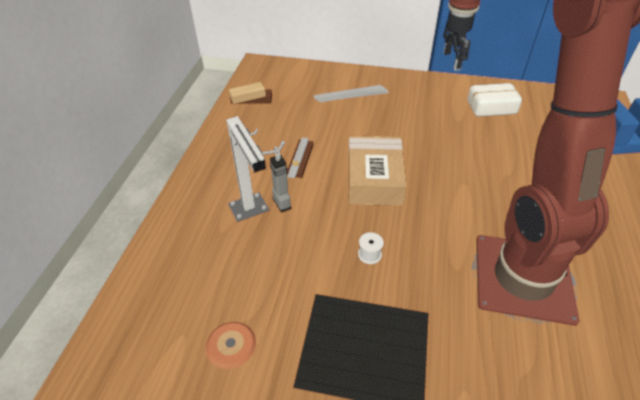

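Scene: hanger foot ~(230,258), arm end ~(285,215), scanner ~(275,205), label ~(303,139), mat corners ~(366,275),(441,223),(503,288),(427,349). Side: foot ~(248,207), scanner (281,183), label (376,167), mat corners ~(315,298),(428,320).

Run:
```python
from h import *
a=cv2.imread('pics/scene0.png');b=cv2.imread('pics/side0.png')
def cr(im,x,y,w,h,k): return cv2.resize(im[y:y+h,x:x+w],None,fx=k,fy=k,interpolation=cv2.INTER_CUBIC)
L=cr(a,195,175,100,110,4);Rr=cr(b,220,110,100,110,4)
L2=cr(a,280,110,50,40,4);R2=cr(b,350,145,50,40,4)
top=np.hstack([L,Rr]); bot=np.hstack([L2,R2,np.zeros((160,400,3),np.uint8)])
o=np.vstack([top,bot])
for i in range(0,800,40): cv2.line(o,(i,0),(i,5),(0,255,0),1)
for i in range(0,600,40): cv2.line(o,(0,i),(5,i),(0,255,0),1);cv2.line(o,(400,i),(405,i),(0,255,0),1)
cv2.imwrite('pics/crop0.png',o)
```

```text
(no output)
```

View pics/crop0.png

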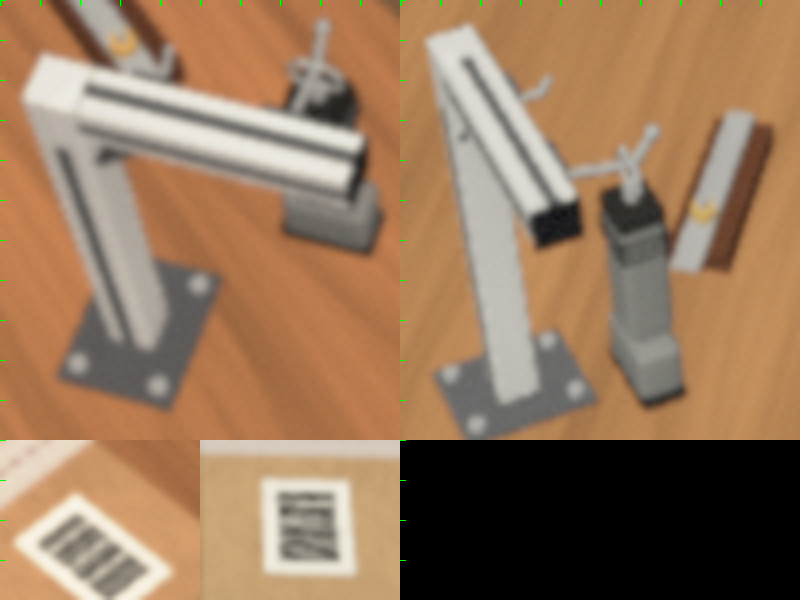

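The enlarged crops show the ball tip at scene (275.5,181.8) / side (283.2,142.8), the short hook's tip at scene (237,187) / side (256.5,130.8), and the arm's end face in side at (252.5,163)–(264.3,159). I'm fitting the hanger to these, and the label and mat on their planes.

Run:
```python
from h import *
from scipy.optimize import least_squares
np.set_printoptions(precision=4,suppress=True)
obs=[('scene',275.3,181.5,(-79,0,304)),('side',283,142.5,(-79,0,304)),('scene',236.8,186.8,(-42,-75,304)),('side',256.3,130.5,(-42,-75,304)),
('side',252.3,163,(15,45,315)),('side',264,159,(-15,45,315)),('scene',286.2,208,(-15,45,315))]
print('tip',tri([('scene',275.3,181.5),('side',283,142.5)]),'short',tri([('scene',236.8,186.8),('side',256.3,130.5)]))
def W(p,q): c,s=np.cos(p[2]),np.sin(p[2]); q=np.array(q)/1000; return np.array([p[0]+c*q[0]-s*q[1],p[1]+s*q[0]+c*q[1],q[2]])
f=lambda p:np.concatenate([proj(n,W(p,q))[0]-[u,v] for n,u,v,q in obs])
r=least_squares(f,[.7,-.3,.8],loss='soft_l1');print('hanger',r.x,'res',f(r.x).reshape(-1,2).round(1).tolist());
for nm,q in dict(tip=(-79,0,304),seat=(-62,0,289),scan=(-62,0,184.5)).items(): print(nm,W(r.x,q))
for n,win in(('scene',(270,110,60,60)),('side',(355,150,45,35))):
    im=cv2.imread(f'pics/{n}0.png');x,y,w,h=win;c=im[y:y+h,x:x+w]
    m=((c.min(2)>165)).astype(np.uint8)
    m=cv2.morphologyEx(m,cv2.MORPH_CLOSE,np.ones((7,7),np.uint8))
    k=max(cv2.findContours(m,0,1)[0],key=cv2.contourArea)[:,0]
    P=np.array([onz(n,u+x,v+y,.081)[:2] for u,v in k]).astype(np.float32)*1000
    print('label',n,cv2.minAreaRect(P),np.round(cv2.boxPoints(cv2.minAreaRect(P))))
for n in('scene','side'):
    im=cv2.imread(f'pics/{n}0.png');m=(im.max(2)<50).astype(np.uint8); m=cv2.morphologyEx(m,cv2.MORPH_OPEN,np.ones((5,5),np.uint8))
    for k in cv2.findContours(m,0,1)[0]:
        if cv2.contourArea(k)>4000:
            P=np.array([onz(n,u,v,.003)[:2] for u,v in k[:,0]]).astype(np.float32)*1000
            print('mat',n,cv2.minAreaRect(P))
print('spool',tri([('scene',364,203),('side',371,241)]),onz('scene',356,370,.014),onz('side',231,342,.014))
```

```text
tip [ 0.6294 -0.0507  0.3017] short [ 0.7056 -0.0867  0.2998]
hanger [0.6914 0.0007 0.676 ] res [[0.3, 0.6], [-0.1, -0.6], [0.3, 1.1], [0.3, -1.6], [-0.0, -0.9], [0.7, -1.0], [0.2, 1.1]]
tip [ 0.6298 -0.0487  0.304 ]
seat [ 0.643  -0.0381  0.289 ]
scan [ 0.643  -0.0381  0.1845]
label scene ((414.689697265625, -260.10284423828125), (67.0193862915039, 105.92217254638672), 9.429457664489746) [[ 373. -213.]
 [ 390. -318.]
 [ 456. -307.]
 [ 439. -202.]]
label side ((415.17803955078125, -252.5664520263672), (66.25218200683594, 103.73513793945312), 9.313166618347168) [[ 374. -207.]
 [ 391. -309.]
 [ 456. -298.]
 [ 439. -196.]]
mat scene ((371.14031982421875, 271.8009033203125), (270.30023193359375, 230.88658142089844), 0.456481397151947)
spool [0.3943 0.0041 0.0537] [0.6741 0.329  0.014 ] [0.6715 0.3282 0.014 ]
```

Call:
arm_command:
  series:
    - {"x": 0.6, "y": 0.9, "z": 0.7, "twist": 0.26}
    - {"x": 0.6, "y": 0.9, "z": 0.7, "twist": 0.26}
    - {"x": 0.6, "y": 0.9, "z": 0.7, "twist": 0.26}
    - {"x": 0.6, "y": 0.9, "z": 0.7, "twist": 0.26}
    - {"x": 0.6, "y": 0.9, "z": 0.7, "twist": 0.26}
    - {"x": 0.6, "y": 0.9, "z": 0.7, "twist": 0.26}
    - {"x": 0.6, "y": 0.9, "z": 0.7, "twist": 0.26}
    - {"x": 0.6, "y": 0.9, "z": 0.7, "twist": 0.26}
    - {"x": 0.6, "y": 0.9, "z": 0.7, "twist": 0.24}
    - {"x": 0.6, "y": 0.9, "z": 0.7, "twist": 0.24}
  gripper: 1
  grip_force: 25

```text
time_s: 0.98
ee_pos: [0.3847, -0.38, 0.432]
ee_rot: [[0.779, 0.627, -0.0], [0.627, -0.779, 0.0], [-0.0, -0.0, -1.0]]
ft_force: [1.0, 0.5, -0.6]
grip_width: 1.001
grasp_force: 0.0
```

Call:
arm_command:
  series:
    - {"x": 0.4, "y": 0.4}
    - {"x": 0.4, "y": 0.4}
    - {"x": 0.4, "y": 0.4}
    - {"x": 0.4, "y": 0.4}
    - {"x": 0.4, "y": 0.4}
    - {"x": 0.4, "y": 0.4}
    - {"x": 0.4, "y": 0.4}
    - {}
    - {}
    - {}

```text
$.series[0]: bad value
```

Run:
```python
from h import *
np.set_printoptions(precision=4,suppress=True)
s=ctrl.get_state();print(s['time_s'],s['ee_pos'],s['ee_rot'],s['joint_positions']);
P=proj('wrist',[[.415,-.256,.081],[.6298,-.0487,.304],[.7056,-.0867,.304],[.643,-.038,.26]]);print(P)
a=snap('wrist','wrist1')
```

```text
0.9833 [ 0.3847 -0.38    0.432 ] [[ 0.7792  0.6267 -0.0003]
 [ 0.6267 -0.7792  0.0001]
 [-0.0002 -0.0002 -1.    ]] [ 0.8404  0.0843 -0.1562  1.4119  0.0132  1.6466 -0.2077]
[[ 270.5385   82.7332]
 [  81.5458 -697.0564]
 [ 259.2003 -864.6287]
 [ 133.7469 -559.8095]]
```

View pics/wrist1.png

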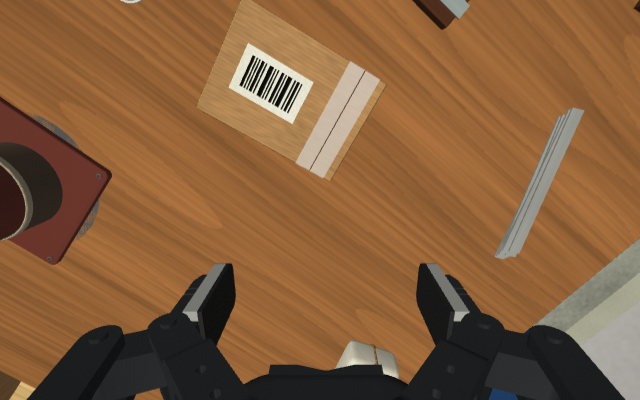

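Wrist view: the label's centre is at about (271,84), predicted (270.5,82.7), so the label position holds. Next is the hook.

Call:
arm_command:
  series:
    - {"x": 0.8, "y": 1, "z": 0.2, "twist": 0}
    - {"x": 0.8, "y": 1, "z": 0.2, "twist": 0}
    - {"x": 0.8, "y": 1, "z": 0.2, "twist": 0}
    - {"x": 0.8, "y": 1, "z": 0.2, "twist": 0}
    - {"x": 0.8, "y": 1, "z": 0.2, "twist": 0}
    - {"x": 0.8, "y": 1, "z": 0.2, "twist": 0}
    - {"x": 0.8, "y": 1, "z": 0.2, "twist": 0}
    - {"x": 0.8, "y": 1, "z": 0.2, "twist": 0}
    - {"x": 0.8, "y": 1, "z": 0.2, "twist": 0}
    - {"x": 0.8, "y": 1, "z": 0.2, "twist": 0}

```text
time_s: 1.87
ee_pos: [0.585, -0.1302, 0.4813]
ee_rot: [[0.78, 0.625, -0.0], [0.625, -0.78, 0.0], [-0.0, -0.0, -1.0]]
ft_force: [1.4, -0.1, 0.1]
grip_width: 0.998
grasp_force: 0.0
```

Call:
arm_command:
  series:
    - {"x": 0.4, "y": 1, "z": 0, "twist": 0}
    - {"x": 0, "y": 1, "z": 0, "twist": 0}
    - {"x": 0, "y": 0.2, "z": 0, "twist": 0}
    - {"x": 0, "y": 0, "z": 0, "twist": 0}
    - {"x": 0, "y": 0, "z": 0, "twist": 0}
    - {"x": 0, "y": 0, "z": 0, "twist": 0}
    - {"x": 0, "y": 0, "z": 0, "twist": 0}
    - {"x": 0, "y": 0, "z": 0, "twist": 0}
    - {"x": 0, "y": 0, "z": 0, "twist": 0}
    - {"x": 0, "y": 0, "z": 0, "twist": 0}

```text
time_s: 2.7
ee_pos: [0.5942, -0.0768, 0.4813]
ee_rot: [[0.781, 0.625, 0.0], [0.625, -0.781, -0.0], [-0.0, 0.0, -1.0]]
ft_force: [-0.6, -0.8, 0.3]
grip_width: 1.0
grasp_force: 0.0
```

Run:
```python
from h import *
np.set_printoptions(precision=4,suppress=True)
s=ctrl.get_state();print(s['time_s'],s['ee_pos'],s['ee_rot'][:,0]);
print(proj('wrist',[[.6298,-.0487,.304],[.643,-.038,.289],[.643,-.038,.26]]))
a=snap('wrist','wrist2')
```

```text
2.7 [ 0.5942 -0.0768  0.4813] [ 0.7806  0.625  -0.    ]
[[327.4907 138.9088]
 [327.3271 118.7899]
 [327.168  117.1105]]
```

View pics/wrist2.png

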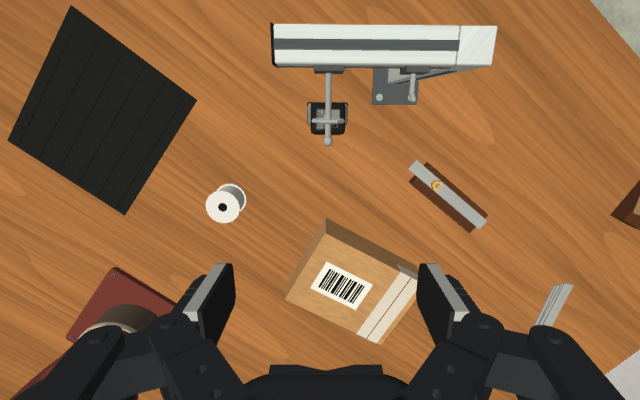

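Wrist view straight over the hook: ball tip (328,142), bail wire ~(328,121), label ~(342,286), spool (223,207), mat to the left with corners (72,6),(196,100),(125,214),(8,140).

Run:
```python
from h import *
np.set_printoptions(precision=4,suppress=True)
im=cv2.imread('pics/wrist2.png')
c=im[255:320,300:385];m=(c.min(2)>170).astype(np.uint8);m=cv2.morphologyEx(m,cv2.MORPH_CLOSE,np.ones((7,7)))
k=max(cv2.findContours(m,0,1)[0],key=cv2.contourArea)[:,0];P=np.array([onz('wrist',u+300,v+255,.081)[:2] for u,v in k]).astype(np.float32)
print('label',cv2.minAreaRect(P*1000))
print('tip',onz('wrist',328,142,.304),'bail',onz('wrist',328,121,.291),'arm',onz('wrist',273,24,.315),onz('wrist',459,26,.315))
print('mat',[onz('wrist',*q,.003)[:2].round(3) for q in((72,6),(196,100),(125,214),(8,140))])
s=ctrl.get_state();print('tcp axis px',proj('wrist',s['ee_pos']+np.array([0,0,-.2])))
```

```text
label ((412.9970703125, -257.0708312988281), (63.3878288269043, 100.03067779541016), 9.464987754821777)
tip [ 0.6279 -0.0506  0.304 ] bail [ 0.6419 -0.0395  0.291 ] arm [0.6739 0.0426 0.315 ] [ 0.7653 -0.0737  0.315 ]
mat [array([0.509, 0.39 ]), array([0.51 , 0.154]), array([0.235, 0.151]), array([0.231, 0.389])]
tcp axis px [[326.9942 180.9037]]
```

Call:
arm_command:
  series:
    - {"x": 0.5, "y": 0.38, "z": 0, "twist": 0}
    - {"x": 0.5, "y": 0.38, "z": 0, "twist": 0}
    - {"x": 0.5, "y": 0.38, "z": 0, "twist": 0}
    - {"x": 0.45, "y": 0.38, "z": -0.4, "twist": 0}
    - {"x": 0, "y": 0, "z": -0.8, "twist": 0}
    - {"x": 0, "y": 0, "z": -0.8, "twist": 0}
    - {"x": 0, "y": 0, "z": -0.8, "twist": 0}
    - {"x": 0, "y": 0, "z": -0.8, "twist": 0}
    - {"x": 0, "y": 0, "z": -0.6, "twist": 0}
    - {"x": 0, "y": 0, "z": -0.6, "twist": 0}

```text
time_s: 3.58
ee_pos: [0.6428, -0.0382, 0.3593]
ee_rot: [[0.78, 0.626, -0.001], [0.626, -0.78, 0.0], [-0.001, -0.001, -1.0]]
ft_force: [-0.2, 0.2, -0.3]
grip_width: 0.998
grasp_force: 0.0
```

Call:
arm_command:
  series:
    - {"x": 0, "y": 0, "z": -0.6, "twist": 0}
    - {"x": 0, "y": 0, "z": -0.6, "twist": 0}
    - {"x": 0, "y": 0, "z": -0.6, "twist": 0}
    - {"x": 0, "y": 0, "z": -0.6, "twist": 0}
    - {"x": 0, "y": 0, "z": -0.6, "twist": 0}
    - {"x": 0, "y": 0, "z": -0.6, "twist": 0}
    - {"x": 0, "y": 0, "z": -0.24, "twist": 0}
    - {"x": 0, "y": 0, "z": 0, "twist": 0}
    - {"x": 0, "y": 0, "z": 0, "twist": 0}
    - {"x": 0, "y": 0, "z": 0, "twist": 0}

```text
time_s: 4.42
ee_pos: [0.6435, -0.0382, 0.2663]
ee_rot: [[0.78, 0.626, 0.001], [0.626, -0.78, 0.0], [0.001, 0.001, -1.0]]
ft_force: [-0.5, 0.9, 0.4]
grip_width: 1.002
grasp_force: 0.0
```

Run:
```python
from h import *
a=snap('wrist','w3');b=snap('side','s3')
o=np.hstack([a[:,100:540][:,:,::-1],cv2.resize(b[100:233,220:340][:,:,::-1],(360,400),interpolation=cv2.INTER_CUBIC)])
cv2.imwrite('pics/g3.png',o)
```

```text
(no output)
```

View pics/g3.png

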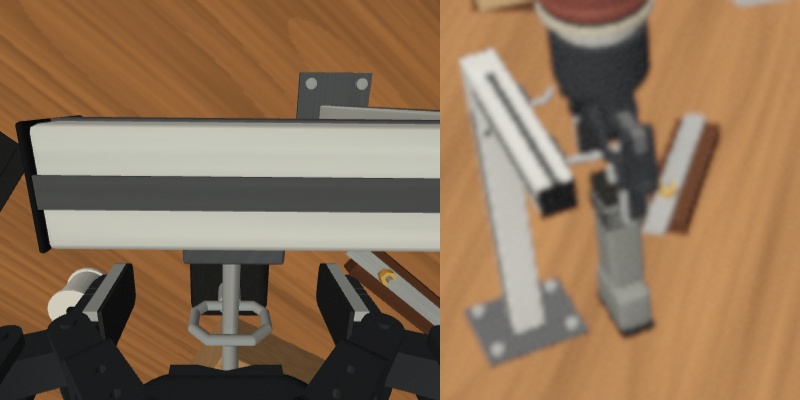

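Fingers straddle the bail and handle top, with the hook between them. Closing now.

Call:
arm_command:
  series:
    - {"x": 0, "y": 0, "z": 0, "twist": 0}
    - {"x": 0, "y": 0, "z": 0, "twist": 0}
    - {"x": 0, "y": 0, "z": 0, "twist": 0}
    - {"x": 0, "y": 0, "z": 0, "twist": 0}
    - {"x": 0, "y": 0, "z": 0, "twist": 0}
    - {"x": 0, "y": 0, "z": 0, "twist": 0}
    - {"x": 0, "y": 0, "z": 0, "twist": 0}
    - {"x": 0, "y": 0, "z": 0, "twist": 0}
    - {"x": 0, "y": 0, "z": 0, "twist": 0}
    - {"x": 0, "y": 0, "z": 0, "twist": 0}
  gripper: 0
  grip_force: 25

```text
time_s: 5.35
ee_pos: [0.6431, -0.0383, 0.2656]
ee_rot: [[0.78, 0.626, 0.0], [0.626, -0.78, -0.0], [0.0, 0.0, -1.0]]
ft_force: [-0.2, -0.8, 3.7]
grip_width: 0.413
grasp_force: 28.8
```

Run:
```python
from h import *
s=ctrl.get_state();print(s['ee_pos'],s['grip_width'],s['grasp_force'],s['ft_force'])
```

```text
[ 0.64313852 -0.03833479  0.26557487] 0.41339346626147194 28.804306089878082 [-0.17422548 -0.77052074  3.73561327]
```

Call:
arm_command:
  series:
    - {"x": 0, "y": 0, "z": 0.1, "twist": 0}
    - {"x": 0, "y": 0, "z": 0.1, "twist": 0}
    - {"x": -0.11, "y": -0.09, "z": 0.04, "twist": 0}
    - {"x": -0.11, "y": -0.09, "z": 0.04, "twist": 0}
    - {"x": -0.11, "y": -0.09, "z": 0.04, "twist": 0}
    - {"x": -0.11, "y": -0.09, "z": 0.05, "twist": 0}
    - {"x": -0.11, "y": -0.09, "z": 0.05, "twist": 0}
    - {"x": -0.11, "y": -0.09, "z": 0.05, "twist": 0}
    - {"x": 0, "y": 0, "z": 0, "twist": 0}
    - {"x": 0, "y": 0, "z": 0, "twist": 0}

```text
time_s: 6.18
ee_pos: [0.6272, -0.0503, 0.2783]
ee_rot: [[0.779, 0.627, 0.003], [0.627, -0.779, 0.002], [0.003, 0.001, -1.0]]
ft_force: [1.9, 4.0, 1.9]
grip_width: 0.411
grasp_force: 28.3
```

Run:
```python
from h import *
s=ctrl.get_state();print(s['ee_pos'],s['ft_torque'])
a=snap('wrist','w4');b=snap('side','s4')
o=np.hstack([a[:,100:540][:,:,::-1],cv2.resize(b[100:233,220:340][:,:,::-1],(360,400),interpolation=cv2.INTER_CUBIC)])
cv2.imwrite('pics/g4.png',o)
```

```text
[ 0.62720765 -0.05033586  0.2782933 ] [ 0.74761998 -0.51117464  0.04073038]
```

View pics/g4.png

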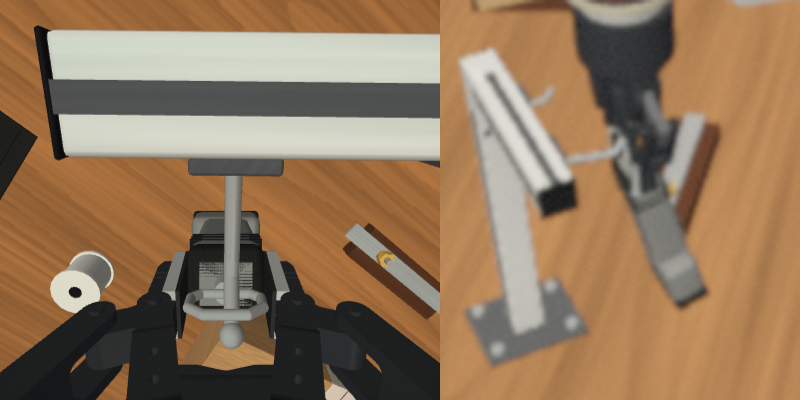

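The scanner has tilted about 30° (nose towards -x) and the bail is at the foot of the tip. I'll follow the slope up.

Call:
arm_command:
  series:
    - {"x": -0.06, "y": -0.05, "z": 0.1, "twist": 0}
    - {"x": -0.06, "y": -0.05, "z": 0.1, "twist": 0}
    - {"x": -0.06, "y": -0.05, "z": 0.1, "twist": 0}
    - {"x": -0.06, "y": -0.05, "z": 0.1, "twist": 0}
    - {"x": -0.06, "y": -0.05, "z": 0.1, "twist": 0}
    - {"x": -0.06, "y": -0.05, "z": 0.1, "twist": 0}
    - {"x": -0.06, "y": -0.05, "z": 0.1, "twist": 0}
    - {"x": -0.06, "y": -0.05, "z": 0.1, "twist": 0}
    - {"x": -0.06, "y": -0.05, "z": 0.1, "twist": 0}
    - {"x": -0.06, "y": -0.05, "z": 0.1, "twist": 0}

```text
time_s: 7.12
ee_pos: [0.6113, -0.0646, 0.3023]
ee_rot: [[0.78, 0.625, -0.0], [0.625, -0.78, -0.0], [-0.0, -0.0, -1.0]]
ft_force: [0.5, -0.6, -3.0]
grip_width: 0.415
grasp_force: 27.6
```

Run:
```python
from h import *
s=ctrl.get_state();print(s['ee_pos'],s['ft_torque'],s['grasp_force'])
a=snap('wrist','w5');b=snap('side','s5')
o=np.hstack([a[:,100:540][:,:,::-1],cv2.resize(b[100:233,220:340][:,:,::-1],(360,400),interpolation=cv2.INTER_CUBIC)])
cv2.imwrite('pics/g5.png',o)
```

```text
[ 0.61128065 -0.06461915  0.302268  ] [ 0.0590009  -0.03626968  0.03799195] 27.619253396987915
```

View pics/g5.png

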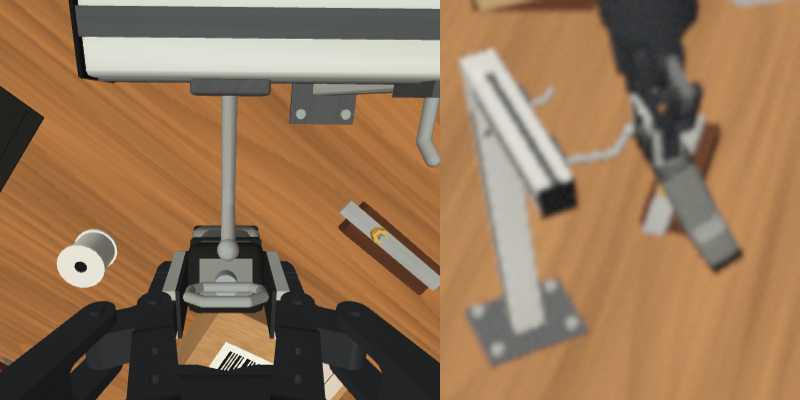

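The bail is clear of the ball and the wrist carries only the weight. I'll back off towards the label and turn.

Call:
arm_command:
  series:
    - {"x": -0.5, "y": -0.45, "z": 0.2, "twist": 0}
    - {"x": -0.6, "y": -0.6, "z": 0.4, "twist": 0}
    - {"x": -0.8, "y": -0.8, "z": 0.6, "twist": -0.5}
    - {"x": -0.8, "y": -0.8, "z": 0.6, "twist": -0.6}
    - {"x": -0.8, "y": -0.8, "z": 0.6, "twist": -0.6}
    - {"x": -0.8, "y": -0.8, "z": 0.6, "twist": -0.6}
    - {"x": -0.8, "y": -0.8, "z": 0.6, "twist": -0.6}
    - {"x": -0.8, "y": -0.8, "z": 0.4, "twist": -0.6}
    - {"x": -0.8, "y": -0.8, "z": 0.2, "twist": -0.4}
    - {"x": -0.4, "y": -0.5, "z": 0, "twist": -0.35}
  grip_force: 20

```text
time_s: 8.05
ee_pos: [0.432, -0.2455, 0.4088]
ee_rot: [[0.987, 0.16, 0.002], [0.16, -0.987, -0.002], [0.001, 0.002, -1.0]]
ft_force: [-1.0, 0.5, -2.8]
grip_width: 0.412
grasp_force: 27.6
```

Call:
arm_command:
  series:
    - {"x": 0, "y": 0, "z": 0, "twist": 0}
    - {"x": 0, "y": 0, "z": 0, "twist": 0}
    - {"x": 0, "y": 0, "z": 0, "twist": 0}
    - {"x": 0, "y": 0, "z": 0, "twist": 0}
    - {"x": 0, "y": 0, "z": 0, "twist": 0}
    - {"x": 0, "y": 0, "z": 0, "twist": 0}
    - {"x": 0, "y": 0, "z": 0, "twist": 0}
    - {"x": 0, "y": 0, "z": 0, "twist": 0}
    - {"x": 0, "y": 0, "z": 0, "twist": 0}
    - {"x": 0, "y": 0, "z": 0, "twist": 0}

```text
time_s: 8.88
ee_pos: [0.4341, -0.243, 0.4071]
ee_rot: [[0.986, 0.165, -0.0], [0.165, -0.986, 0.0], [-0.0, -0.0, -1.0]]
ft_force: [0.5, 0.1, -3.4]
grip_width: 0.416
grasp_force: 27.6
```

Run:
```python
from h import *
s=ctrl.get_state();print(s['time_s'],s['ee_pos'],s['ee_rot'],s['ft_torque'],s['grasp_force'])
a=snap('scene','c6');b=snap('side','s6')
T=s['ee_pos']
def cr(im,n):
    u,v=proj(n,T-[0,0,.07])[0].astype(int); x,y=max(0,u-50),max(0,v-60); print(n,x,y); return cv2.resize(im[y:y+120,x:x+100][:,:,::-1],(400,480),interpolation=cv2.INTER_CUBIC)
cv2.imwrite('pics/g6.png',np.hstack([cr(a,'scene'),cr(b,'side')]))
```

```text
8.8833 [ 0.43409171 -0.24297206  0.40705857] [[ 9.86239565e-01  1.65322471e-01 -1.37189396e-05]
 [ 1.65322471e-01 -9.86239564e-01  4.38494558e-05]
 [-6.28086065e-06 -4.55141173e-05 -9.99999999e-01]] [ 0.02698098 -0.04218122 -0.0334855 ] 27.59840279817581
scene 248 20
side 326 33
```

View pics/g6.png

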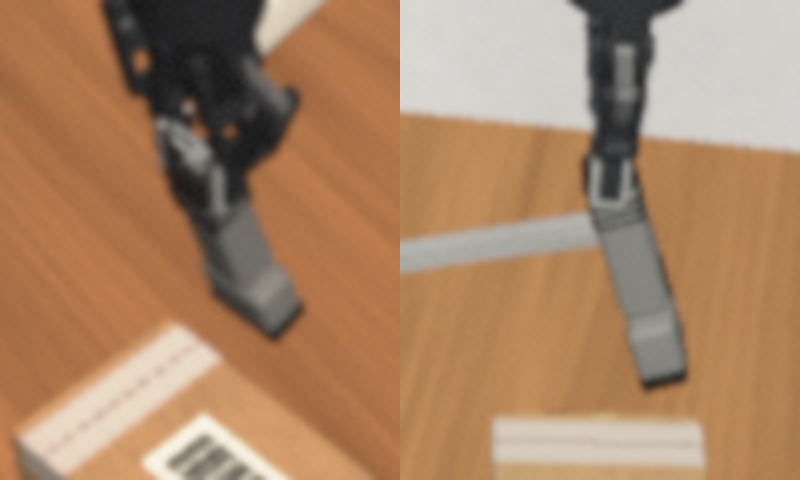

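Scene crop: window edge corners at (272,338) and (303,300). Side crop: nose corners at (646,389) and (688,377), so the scanner is held tilted about 17–20° with its nose towards the robot. I'll fit the pose.

```bash
cat >> h.py <<'E'
from scipy.optimize import least_squares
from scipy.spatial.transform import Rotation as Ro
def scanR(yaw,th): return Ro.from_euler('ZY',[yaw,th]).as_matrix()  # th>0: nose towards -x
def fit(obs,yaw,x0):
    def f(p): return np.concatenate([proj(n,p[:3]+scanR(yaw,p[3])@(np.array(q)/1000))[0]-[u,v] for n,u,v,q in obs])
    r=least_squares(f,x0); return r.x,f(r.x)
E
python3 - <<'E'
from h import *
np.set_printoptions(precision=4,suppress=True)
s=ctrl.get_state();T=s['ee_pos'];yaw=np.arctan2(s['ee_rot'][1,0],s['ee_rot'][0,0])
obs=[('scene',315.8,104.2,(16,30,-85)),('scene',323.5,94.7,(-16,30,-85)),('side',387.3,130,(16,30,-85)),('side',397.8,127,(-16,30,-85))]
p,e=fit(obs,yaw,[*T-[0,0,.08],.3]);R=scanR(yaw,p[3]);print(p,np.degrees(p[3]),e.round(1))
tool=s['ee_rot'].T@(p[:3]-T);print('origin in tool',tool)
w=p[:3]-R[:,2]*.085;L=np.array([.413,-.257,.081]);print('window',w,'label in window',R.T@(L-w))
# axis point at level of pads
for a in(.06,.066,.07,.075): print(a,s['ee_rot'].T@(p[:3]+R[:,2]*a-T))
hit=w-R[:,2]*(w[2]-.081)/R[2,2];print('hit',hit,'need shift',L-hit)
E
```

```text
[ 0.4191 -0.2513  0.3245  0.4137] 23.700648404040265 [-0.3  1.   0.   1.1  0.1 -0.5  1.2 -1.2]
origin in tool [-0.0161  0.0056  0.0826]
window [ 0.3854 -0.2569  0.2467] label in window [ 0.0915 -0.0047 -0.1408]
0.06 [0.008  0.0056 0.0277]
0.066 [0.0104 0.0056 0.0222]
0.07 [0.012  0.0056 0.0185]
0.075 [0.014  0.0056 0.0139]
hit [ 0.3137 -0.2689  0.081 ] need shift [ 0.0993  0.0119 -0.    ]
```

```bash
cat >> h.py <<'E'
from scipy.optimize import minimize
def hullpts(b):
    return np.array([[x,y,z] for x in b[0] for y in b[1] for z in b[2]])/1000.
HEAD=hullpts(((-16,16),(-30,30),(-85,-37)));HAND=hullpts(((-16,16),(-18,18),(-37,50)))
def pose(T,R,th,l=.066,a=.014,e=.001):
    yaw=np.arctan2(R[1,0],R[0,0]);S=scanR(yaw,th);P=T+R@[e,0,a];return P-S[:,2]*l,S
def tiltfit(files,T,R,th0s):
    K=4;out={}
    base={n:cv2.imread(f'pics/{n}0.png').astype(int) for n in files}
    masks={}
    for n,f in files.items():
        im=cv2.imread(f'pics/{f}.png');d=np.abs(im.astype(int)-base[n]).max(2)>25
        m=d.astype(np.uint8)
        u,v=proj(n,T-[0,0,.035])[0]; yy,xx=np.mgrid[:400,:640]
        m[(yy<v)|(abs(xx-u)>60)|(yy>v+75)]=0
        nc,lab,st,_=cv2.connectedComponentsWithStats(m); 
        if nc>1: m=(lab==1+st[1:,4].argmax()).astype(np.uint8)
        masks[n]=(cv2.resize(m.astype(np.float32),None,fx=K,fy=K,interpolation=cv2.INTER_LINEAR)>.5,v)
    def loss(p):
        o,S=pose(T,R,p[0]); L=0
        for i,n in enumerate(masks):
            M,v=masks[n];A=np.zeros(M.shape,np.uint8)
            for B in(HEAD,HAND):
                q=(proj(n,o+B@S.T)+p[1+2*i:3+2*i]+.5)*K-.5
                cv2.fillConvexPoly(A,cv2.convexHull((q*16).astype(np.int32)),1,shift=4)
            A[:int(v*K)]=0;A=A>0
            L+=1-(A&M).sum()/(A|M).sum()
        return L+.002*np.sum(p[1:]**2)
    best=min((minimize(loss,[t]+[0]*2*len(masks),method='Nelder-Mead',options=dict(initial_simplex=np.vstack([[t]+[0]*2*len(masks)]+[np.r_[t,np.zeros(2*len(masks))]+d for d in np.eye(1+2*len(masks))*np.r_[.1,[1.5]*2*len(masks)]]))) for t in th0s),key=lambda r:r.fun)
    return best.x,best.fun,masks
def aim(T,R,th,L=np.array([.413,-.257,.081])):
    o,S=pose(T,R,th);w=o-S[:,2]*.085;hit=w-S[:,2]*(w[2]-.081)/S[2,2]
    return w,S.T@(L-w),L-hit
E
python3 - <<'E'
from h import *
np.set_printoptions(precision=4,suppress=True)
s=ctrl.get_state();T,R=s['ee_pos'],s['ee_rot']
for fs in(dict(scene='c6',side='s6'),dict(side='s6'),dict(scene='c6')):
    p,l,m=tiltfit(fs,T,R,[.2,.4]);print(np.degrees(p[0]),p,l,[int(k[0].sum()/16) for k in m.values()])
    print(aim(T,R,p[0]))
E
```

```text
18.481324263610187 [0.3226 0.2497 0.3629 0.0152 1.7447] 0.17306602934933665 [650, 711]
(array([ 0.3878, -0.2508,  0.2499]), array([ 0.0761, -0.0103, -0.1526]), array([0.0808, 0.0031, 0.    ]))
18.702801995274857 [ 0.3264 -0.1757  1.7054] 0.07699803559397717 [711]
(array([ 0.3873, -0.2509,  0.2501]), array([ 0.0773, -0.0103, -0.1524]), array([ 0.0822,  0.0033, -0.    ]))Traceback (most recent call last):
  File "<stdin>", line 5, in <module>
  File "h.py", line 58, in tiltfit
    best=min((minimize(loss,[t]+[0]*2*len(masks),method='Nelder-Mead',options=dict(initial_simplex=np.vstack([[t]+[0]*2*len(masks)]+[np.r_[t,np.zeros(2*len(masks))]+d for d in np.eye(1+2*len(masks))*np.r_[.1,[1.5]*2*len(masks)]]))) for t in th0s),key=lambda r:r.fun)
  File "h.py", line 58, in <genexpr>
    best=min((minimize(loss,[t]+[0]*2*len(masks),method='Nelder-Mead',options=dict(initial_simplex=np.vstack([[t]+[0]*2*len(masks)]+[np.r_[t,np.zeros(2*len(masks))]+d for d in np.eye(1+2*len(masks))*np.r_[.1,[1.5]*2*len(masks)]]))) for t in th0s),key=lambda r:r.fun)
              ~~~~~~~~^^^^^^^^^^^^^^^^^^^^^^^^^^^^^^^^^^^^^^^^^^^^^^^^^^^^^^^^^^^^^^^^^^^^^^^^^^^^^^^^^^^^^^^^^^^^^^^^^^^^^^^^^^^^^^^^^^^^^^^^^^^^^^^^^^^^^^^^^^^^^^^^^^^^^^^^^^^^^^^^^^^^^^^^^^^^^^^^^^^^^^^^^^^^^^^^^^^^^^^^^^^^^^^^^
    res = _minimize_neldermead(fun, x0, args, callback, bounds=bounds,
                               **options)
    fxr = func(xr)
    fx = function(np.copy(x), *(wrapper_args + args))
  File "h.py", line 53, in loss
    q=(proj(n,o+B@S.T)+p[1+2*i:3+2*i]+.5)*K-.5
       ~~~~^^^^^^^^^^^
  File "h.py", line 18, in proj
    K,R,t=cam(n); q=(K@(R@np.atleast_2d(P).T+t[:,None])); return (q[:2]/q[2]).T
          ~~~^^^
  File "h.py", line 6, in cam
    p=ctrl.camera_params(n); K=np.array(p['mtx'],float)
ValueError: time passes only in moves, steps and waits
```

Call:
arm_command:
  series:
    - {"x": 0.2, "y": 0, "z": -0.1, "twist": 0}
    - {"x": 0.4, "y": 0, "z": -0.25, "twist": 0}
    - {"x": 0.4, "y": 0, "z": -0.25, "twist": 0}
    - {"x": 0.4, "y": 0, "z": -0.3, "twist": 0}
    - {"x": 0.4, "y": 0, "z": -0.3, "twist": 0}
    - {"x": 0.4, "y": 0, "z": -0.3, "twist": 0}
    - {"x": 0.3, "y": 0, "z": -0.2, "twist": 0}
    - {"x": 0.14, "y": 0, "z": -0.1, "twist": 0}
    - {"x": 0, "y": 0, "z": 0, "twist": 0}
    - {"x": 0, "y": 0, "z": 0, "twist": 0}

```text
time_s: 9.82
ee_pos: [0.5001, -0.2431, 0.362]
ee_rot: [[0.986, 0.165, -0.0], [0.165, -0.986, 0.0], [-0.0, -0.0, -1.0]]
ft_force: [-0.4, 0.2, -3.1]
grip_width: 0.411
grasp_force: 27.6
```

```bash
sed -i 's/^def cam(n):/import functools\n@functools.cache\ndef cam(n):/' h.py
python3 - <<'E'
from h import *
np.set_printoptions(precision=4,suppress=True)
s=ctrl.get_state();T,R=s['ee_pos'],s['ee_rot'];print(T,s['time_s'],s['grasp_force'])
snap('scene','c7');snap('side','s7')
for fs in(dict(scene='c7',side='s7'),dict(side='s7'),dict(scene='c7')):
    p,l,m=tiltfit(fs,T,R,[.2,.4]);print(np.degrees(p[0]),p,l,[int(k[0].sum()/16) for k in m.values()])
    print(aim(T,R,p[0]))
a=cv2.imread('pics/c7.png');b=cv2.imread('pics/s7.png')
def cr(im,n):
    u,v=proj(n,T-[0,0,.1])[0].astype(int); x,y=max(0,u-50),max(0,v-60); print(n,x,y); return cv2.resize(im[y:y+120,x:x+100],(400,480),interpolation=cv2.INTER_CUBIC)
o,S=pose(T,R,p[0])
cv2.imwrite('pics/g7.png',np.hstack([cr(a,'scene'),cr(b,'side')]))
E
```

```text
[ 0.5001 -0.2431  0.362 ] 9.8167 27.61967271566391
18.86334255720713 [ 0.3292  0.2012  0.8808 -0.2267  1.3879] 0.135774815941289 [610, 682]
(array([ 0.4529, -0.251 ,  0.2051]), array([ 0.0019,  0.0006, -0.1305]), array([0.0019, 0.001 , 0.    ]))
18.67166072005379 [ 0.3259 -0.0393  1.6548] 0.07432681769395925 [682]
(array([ 0.4534, -0.2509,  0.205 ]), array([ 0.001 ,  0.0006, -0.1305]), array([0.0009, 0.0008, 0.    ]))
18.66221482673244 [0.3257 0.3149 0.6978] 0.056901330542414655 [610]
(array([ 0.4534, -0.2509,  0.205 ]), array([ 0.001 ,  0.0006, -0.1305]), array([0.0009, 0.0008, 0.    ]))
scene 227 53
side 299 54
```

View pics/g7.png

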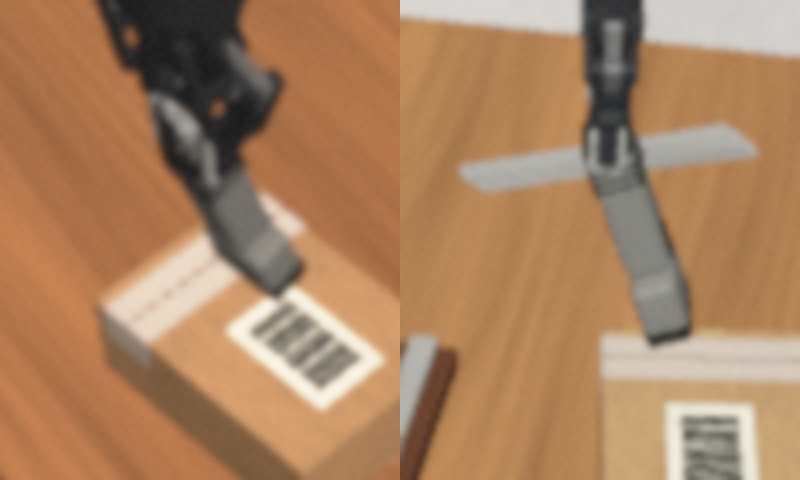

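Both cameras give a tilt of 18.7° independently. The label is predicted within 2 mm of the beam at 130 mm, so I'll hold here, then hold briefly ±9 mm to either side to cover any measuring bias.

Call:
arm_command:
  series:
    - {"x": 0.04, "y": 0.03, "z": 0, "twist": 0}
    - {"x": 0, "y": 0, "z": 0, "twist": 0}
    - {"x": 0, "y": 0, "z": 0, "twist": 0}
    - {"x": 0, "y": 0, "z": 0, "twist": 0}
    - {"x": 0, "y": 0, "z": 0, "twist": 0}
    - {"x": 0, "y": 0, "z": 0, "twist": 0}
    - {"x": 0, "y": 0, "z": 0, "twist": 0}
    - {"x": 0, "y": 0, "z": 0, "twist": 0}
    - {"x": 0, "y": 0, "z": 0, "twist": 0}
    - {"x": 0, "y": 0, "z": 0, "twist": 0}

```text
time_s: 10.75
ee_pos: [0.5011, -0.2423, 0.3621]
ee_rot: [[0.986, 0.165, -0.0], [0.165, -0.986, 0.0], [-0.0, -0.0, -1.0]]
ft_force: [0.2, -0.3, -2.0]
grip_width: 0.412
grasp_force: 27.6
```

Call:
arm_command:
  series:
    - {"x": 0, "y": 0, "z": 0, "twist": 0}
    - {"x": 0, "y": 0, "z": 0, "twist": 0}
    - {"x": 0, "y": 0, "z": 0, "twist": 0}
    - {"x": 0, "y": 0, "z": 0, "twist": 0}
    - {"x": 0, "y": 0, "z": 0, "twist": 0}
    - {"x": 0, "y": 0, "z": 0, "twist": 0}
    - {"x": 0, "y": 0, "z": 0, "twist": 0}
    - {"x": 0, "y": 0, "z": 0, "twist": 0}
    - {"x": 0, "y": 0, "z": 0, "twist": 0}
    - {"x": 0, "y": 0, "z": 0, "twist": 0}

```text
time_s: 11.58
ee_pos: [0.5011, -0.2423, 0.3621]
ee_rot: [[0.986, 0.165, 0.0], [0.165, -0.986, 0.0], [0.0, -0.0, -1.0]]
ft_force: [0.6, 0.5, -2.4]
grip_width: 0.415
grasp_force: 27.6
```

Call:
arm_command:
  series:
    - {"x": 0, "y": 0, "z": 0, "twist": 0}
    - {"x": 0, "y": 0, "z": 0, "twist": 0}
    - {"x": 0, "y": 0, "z": 0, "twist": 0}
    - {"x": 0, "y": 0, "z": 0, "twist": 0}
    - {"x": 0, "y": 0, "z": 0, "twist": 0}
    - {"x": 0, "y": 0, "z": 0, "twist": 0}
    - {"x": 0, "y": 0, "z": 0, "twist": 0}
    - {"x": 0, "y": 0, "z": 0, "twist": 0}
    - {"x": 0.18, "y": 0.03, "z": 0, "twist": 0}
    - {"x": 0.18, "y": 0.03, "z": 0, "twist": 0}

```text
time_s: 12.42
ee_pos: [0.5103, -0.2408, 0.3622]
ee_rot: [[0.986, 0.165, 0.0], [0.165, -0.986, -0.0], [0.0, 0.0, -1.0]]
ft_force: [0.4, 0.6, -2.3]
grip_width: 0.412
grasp_force: 27.6
```

Call:
arm_command:
  series:
    - {"x": 0, "y": 0, "z": 0, "twist": 0}
    - {"x": 0, "y": 0, "z": 0, "twist": 0}
    - {"x": 0, "y": 0, "z": 0, "twist": 0}
    - {"x": 0, "y": 0, "z": 0, "twist": 0}
    - {"x": 0, "y": 0, "z": 0, "twist": 0}
    - {"x": 0, "y": 0, "z": 0, "twist": 0}
    - {"x": 0, "y": 0, "z": 0, "twist": 0}
    - {"x": 0, "y": 0, "z": 0, "twist": 0}
    - {"x": 0, "y": 0, "z": 0, "twist": 0}
    - {"x": 0, "y": 0, "z": 0, "twist": 0}

```text
time_s: 13.25
ee_pos: [0.51, -0.2408, 0.3621]
ee_rot: [[0.986, 0.165, 0.0], [0.165, -0.986, 0.0], [0.0, -0.0, -1.0]]
ft_force: [1.3, -0.3, -1.4]
grip_width: 0.412
grasp_force: 27.6
```

Call:
arm_command:
  series:
    - {"x": 0, "y": 0, "z": 0, "twist": 0}
    - {"x": 0, "y": 0, "z": 0, "twist": 0}
    - {"x": 0, "y": 0, "z": 0, "twist": 0}
    - {"x": 0, "y": 0, "z": 0, "twist": 0}
    - {"x": 0, "y": 0, "z": 0, "twist": 0}
    - {"x": 0, "y": 0, "z": 0, "twist": 0}
    - {"x": 0, "y": 0, "z": 0, "twist": 0}
    - {"x": 0, "y": 0, "z": 0, "twist": 0}
    - {"x": 0, "y": 0, "z": 0, "twist": 0}
    - {"x": 0, "y": 0, "z": 0, "twist": 0}

```text
time_s: 14.08
ee_pos: [0.51, -0.2408, 0.362]
ee_rot: [[0.986, 0.165, -0.0], [0.165, -0.986, 0.0], [-0.0, -0.0, -1.0]]
ft_force: [-0.9, 0.2, -2.2]
grip_width: 0.411
grasp_force: 27.6
```

Call:
arm_command:
  series:
    - {"x": 0, "y": 0, "z": 0, "twist": 0}
    - {"x": 0, "y": 0, "z": 0, "twist": 0}
    - {"x": 0, "y": 0, "z": 0, "twist": 0}
    - {"x": -0.18, "y": -0.03, "z": 0, "twist": 0}
    - {"x": -0.18, "y": -0.03, "z": 0, "twist": 0}
    - {"x": -0.18, "y": -0.03, "z": 0, "twist": 0}
    - {"x": -0.18, "y": -0.03, "z": 0, "twist": 0}
    - {"x": 0, "y": 0, "z": 0, "twist": 0}
    - {"x": 0, "y": 0, "z": 0, "twist": 0}
    - {"x": 0, "y": 0, "z": 0, "twist": 0}

```text
time_s: 14.92
ee_pos: [0.4921, -0.2438, 0.3622]
ee_rot: [[0.986, 0.165, 0.0], [0.165, -0.986, -0.0], [0.0, 0.0, -1.0]]
ft_force: [0.5, 0.5, -2.3]
grip_width: 0.411
grasp_force: 27.6
```

Call:
arm_command:
  series:
    - {"x": 0, "y": 0, "z": 0, "twist": 0}
    - {"x": 0, "y": 0, "z": 0, "twist": 0}
    - {"x": 0, "y": 0, "z": 0, "twist": 0}
    - {"x": 0, "y": 0, "z": 0, "twist": 0}
    - {"x": 0, "y": 0, "z": 0, "twist": 0}
    - {"x": 0, "y": 0, "z": 0, "twist": 0}
    - {"x": 0, "y": 0, "z": 0, "twist": 0}
    - {"x": 0, "y": 0, "z": 0, "twist": 0}
    - {"x": 0, "y": 0, "z": 0, "twist": 0}
    - {"x": 0, "y": 0, "z": 0, "twist": 0}

```text
time_s: 15.75
ee_pos: [0.492, -0.2438, 0.3621]
ee_rot: [[0.986, 0.165, 0.0], [0.165, -0.986, 0.0], [0.0, -0.0, -1.0]]
ft_force: [-0.2, 0.1, -3.6]
grip_width: 0.412
grasp_force: 27.6
```

Call:
arm_command:
  series:
    - {"x": 0, "y": 0, "z": 0, "twist": 0}
    - {"x": 0, "y": 0, "z": 0, "twist": 0}
    - {"x": 0, "y": 0, "z": 0, "twist": 0}
    - {"x": 0, "y": 0, "z": 0, "twist": 0}
    - {"x": 0, "y": 0, "z": 0, "twist": 0}
    - {"x": 0, "y": 0, "z": 0, "twist": 0}
    - {"x": 0, "y": 0, "z": 0, "twist": 0}
    - {"x": 0, "y": 0, "z": 0.3, "twist": 0}
    - {"x": 0, "y": 0, "z": 0.5, "twist": 0}
    - {"x": 0, "y": 0, "z": 0.5, "twist": 0}

```text
time_s: 16.58
ee_pos: [0.492, -0.2438, 0.3959]
ee_rot: [[0.986, 0.165, 0.0], [0.165, -0.986, -0.0], [0.0, 0.0, -1.0]]
ft_force: [0.3, 0.3, -2.1]
grip_width: 0.415
grasp_force: 27.6
```

Scan hold done. Now carrying the scanner over to the mat.

Call:
arm_command:
  series:
    - {"x": -0.05, "y": 0.4, "z": 0, "twist": 0}
    - {"x": -0.1, "y": 0.7, "z": 0, "twist": 0}
    - {"x": -0.1, "y": 0.9, "z": -0.1, "twist": 0}
    - {"x": -0.1, "y": 0.9, "z": -0.1, "twist": 0}
    - {"x": -0.1, "y": 0.9, "z": -0.1, "twist": 0}
    - {"x": -0.1, "y": 0.9, "z": -0.1, "twist": 0}
    - {"x": -0.1, "y": 0.9, "z": -0.1, "twist": 0}
    - {"x": -0.1, "y": 0.9, "z": -0.1, "twist": 0}
    - {"x": -0.1, "y": 0.9, "z": -0.1, "twist": 0}
    - {"x": -0.1, "y": 0.9, "z": -0.1, "twist": 0}

```text
time_s: 17.42
ee_pos: [0.4679, -0.0344, 0.375]
ee_rot: [[0.986, 0.166, 0.001], [0.166, -0.986, -0.0], [0.001, 0.001, -1.0]]
ft_force: [0.9, -0.3, -2.9]
grip_width: 0.416
grasp_force: 27.6
```

Call:
arm_command:
  series:
    - {"x": -0.1, "y": 0.9, "z": -0.2, "twist": -0.14}
    - {"x": -0.1, "y": 0.9, "z": -0.3, "twist": -0.14}
    - {"x": -0.1, "y": 0.9, "z": -0.3, "twist": -0.14}
    - {"x": -0.1, "y": 0.9, "z": -0.3, "twist": -0.14}
    - {"x": -0.1, "y": 0.9, "z": -0.3, "twist": -0.14}
    - {"x": -0.1, "y": 0.9, "z": -0.3, "twist": -0.14}
    - {"x": -0.1, "y": 0.9, "z": -0.3, "twist": -0.14}
    - {"x": -0.1, "y": 0.9, "z": -0.3, "twist": -0.14}
    - {"x": -0.2, "y": 0.9, "z": -0.3, "twist": -0.14}
    - {"x": -0.3, "y": 0.8, "z": -0.3, "twist": -0.14}

```text
time_s: 18.25
ee_pos: [0.4352, 0.1883, 0.3022]
ee_rot: [[1.0, -0.002, 0.001], [-0.002, -1.0, 0.0], [0.001, -0.0, -1.0]]
ft_force: [0.6, 0.2, -2.1]
grip_width: 0.417
grasp_force: 27.6
```

Call:
arm_command:
  series:
    - {"x": -0.4, "y": 0.7, "z": -0.35, "twist": 0}
    - {"x": -0.4, "y": 0.6, "z": -0.35, "twist": 0}
    - {"x": -0.4, "y": 0.5, "z": -0.35, "twist": 0}
    - {"x": -0.4, "y": 0.5, "z": -0.35, "twist": 0}
    - {"x": -0.4, "y": 0.4, "z": -0.35, "twist": 0}
    - {"x": -0.4, "y": 0.4, "z": -0.35, "twist": 0}
    - {"x": -0.4, "y": 0.3, "z": -0.35, "twist": 0}
    - {"x": -0.4, "y": 0.2, "z": -0.35, "twist": 0}
    - {"x": -0.2, "y": 0.1, "z": -0.2, "twist": 0}
    - {"x": 0, "y": 0, "z": 0, "twist": 0}

```text
time_s: 19.08
ee_pos: [0.3492, 0.2789, 0.2261]
ee_rot: [[1.0, -0.0, -0.001], [-0.0, -1.0, -0.001], [-0.001, 0.001, -1.0]]
ft_force: [0.1, 0.2, -2.1]
grip_width: 0.415
grasp_force: 27.6
```

Run:
```python
from h import *
np.set_printoptions(precision=4,suppress=True)
s=ctrl.get_state();T,R=s['ee_pos'],s['ee_rot'];print(T,R[:,0],s['time_s'],s['joint_positions'])
snap('scene','c8');snap('side','s8')
for fs in(dict(scene='c8'),dict(side='s8')):
    p,l,m=tiltfit(fs,T,R,[.2,.4]);print(np.degrees(p[0]),p,l,[int(k[0].sum()/16) for k in m.values()])
o,S=pose(T,R,p[0]);print('corner',o+S@[.016,0,-.085])
```

```text
[0.3492 0.2789 0.2261] [ 1.     -0.0004 -0.0009] 19.0833 [ 0.12   -0.0325 -0.8595  1.9373 -0.0259  1.2271 -2.3018]
20.304410401671316 [ 0.3544  0.243  -0.3029] 0.49829978901643057 [428]
17.62777418964806 [ 0.3077 -0.3582 -0.6749] 0.17128498320025004 [876]
corner [0.3197 0.2789 0.0634]
```

Call:
arm_command:
  series:
    - {"x": 0, "y": 0, "z": -0.2, "twist": 0}
    - {"x": 0, "y": 0, "z": -0.3, "twist": 0}
    - {"x": 0, "y": 0, "z": -0.3, "twist": 0}
    - {"x": 0, "y": 0, "z": -0.3, "twist": 0}
    - {"x": 0, "y": 0, "z": -0.3, "twist": 0}
    - {"x": 0, "y": 0, "z": -0.3, "twist": 0}
    - {"x": 0, "y": 0, "z": -0.3, "twist": 0}
    - {"x": 0, "y": 0, "z": -0.12, "twist": 0}
    - {"x": 0, "y": 0, "z": -0.12, "twist": 0}
    - {"x": 0, "y": 0, "z": -0.12, "twist": 0}

```text
time_s: 20.02
ee_pos: [0.3508, 0.2788, 0.1679]
ee_rot: [[1.0, -0.002, 0.0], [-0.002, -1.0, 0.0], [0.0, -0.0, -1.0]]
ft_force: [0.7, 1.0, -2.6]
grip_width: 0.414
grasp_force: 27.6
```

Call:
arm_command:
  series:
    - {"x": 0, "y": 0, "z": 0, "twist": 0}
    - {"x": 0, "y": 0, "z": 0, "twist": 0}
    - {"x": 0.1, "y": 0, "z": -0.03, "twist": 0}
    - {"x": 0.1, "y": 0, "z": -0.03, "twist": 0}
    - {"x": 0.1, "y": 0, "z": -0.03, "twist": 0}
    - {"x": 0.1, "y": 0, "z": -0.03, "twist": 0}
    - {"x": 0.1, "y": 0, "z": -0.03, "twist": 0}
    - {"x": 0.1, "y": 0, "z": -0.03, "twist": 0}
    - {"x": 0.1, "y": 0, "z": -0.04, "twist": 0}
    - {"x": 0, "y": 0, "z": 0, "twist": 0}

```text
time_s: 20.85
ee_pos: [0.3694, 0.279, 0.1629]
ee_rot: [[1.0, -0.003, 0.001], [-0.003, -1.0, 0.001], [0.001, -0.001, -1.0]]
ft_force: [0.6, -1.1, 6.3]
grip_width: 0.414
grasp_force: 28.9
```

```bash
cat > t.py <<'E'
from h import *
import sys
np.set_printoptions(precision=4,suppress=True)
s=ctrl.get_state();T,R=s['ee_pos'],s['ee_rot'];print(T,s['ft_force'],s['ft_torque'],s['time_s'])
snap('side','s'+sys.argv[1])
p,l,m=tiltfit(dict(side='s'+sys.argv[1]),T,R,[.2,.6,1.0,1.4]);print(np.degrees(p[0]),p,l)
o,S=pose(T,R,p[0]);print('corner',o+S@[.016,0,-.085])
E
python3 t.py 9
```

```text
[0.3694 0.279  0.1629] [ 0.6303 -1.15    6.3274] [-0.1224  0.1547  0.0267] 20.85
23.493209350975036 [ 0.41    0.1179 -0.0535] 0.1419336264272338
corner [0.3249 0.2791 0.004 ]
```

Call:
arm_command:
  series:
    - {"x": 0, "y": 0, "z": 0.2, "twist": 0}
    - {"x": 0, "y": 0, "z": 0.1, "twist": 0}
    - {"x": -0.2, "y": 0, "z": 0, "twist": 0}
    - {"x": -0.2, "y": 0, "z": 0, "twist": 0}
    - {"x": -0.2, "y": 0, "z": 0, "twist": 0}
    - {"x": -0.2, "y": 0, "z": 0, "twist": 0}
    - {"x": 0, "y": 0, "z": -0.1, "twist": 0}
    - {"x": 0, "y": 0, "z": -0.1, "twist": 0}
    - {"x": 0, "y": 0, "z": -0.1, "twist": 0}
    - {"x": 0, "y": 0, "z": 0, "twist": 0}

```text
time_s: 21.73
ee_pos: [0.3494, 0.2787, 0.163]
ee_rot: [[1.0, -0.003, 0.002], [-0.003, -1.0, 0.0], [0.002, -0.0, -1.0]]
ft_force: [1.0, -1.9, 6.1]
grip_width: 0.415
grasp_force: 28.9
```

Call:
arm_command:
  series:
    - {"x": 0.16, "y": 0, "z": -0.06, "twist": 0}
    - {"x": 0.16, "y": 0, "z": -0.06, "twist": 0}
    - {"x": 0.16, "y": 0, "z": -0.06, "twist": 0}
    - {"x": 0.16, "y": 0, "z": -0.06, "twist": 0}
    - {"x": 0.155, "y": 0, "z": -0.085, "twist": 0}
    - {"x": 0.155, "y": 0, "z": -0.085, "twist": 0}
    - {"x": 0.155, "y": 0, "z": -0.085, "twist": 0}
    - {"x": 0.155, "y": 0, "z": -0.085, "twist": 0}
    - {"x": 0.155, "y": 0, "z": -0.085, "twist": 0}
    - {"x": 0.155, "y": 0, "z": -0.085, "twist": 0}

```text
time_s: 22.57
ee_pos: [0.3884, 0.2788, 0.1439]
ee_rot: [[1.0, -0.002, 0.001], [-0.002, -1.0, 0.0], [0.001, -0.0, -1.0]]
ft_force: [0.9, 0.1, 4.1]
grip_width: 0.411
grasp_force: 30.1
```

```bash
python3 t.py 10
```

```text
[0.3884 0.2788 0.1439] [0.8825 0.1062 4.0579] [-0.1223  0.3094  0.0269] 22.5667
39.412191096822205 [ 0.6879 -0.3118 -0.5795] 0.16044515758295227
corner [0.3059 0.279  0.003 ]
```

Call:
arm_command:
  series:
    - {"x": 0.165, "y": 0, "z": -0.135, "twist": 0}
    - {"x": 0.165, "y": 0, "z": -0.135, "twist": 0}
    - {"x": 0.165, "y": 0, "z": -0.135, "twist": 0}
    - {"x": 0.165, "y": 0, "z": -0.135, "twist": 0}
    - {"x": 0.165, "y": 0, "z": -0.135, "twist": 0}
    - {"x": 0.14, "y": 0, "z": -0.16, "twist": 0}
    - {"x": 0.14, "y": 0, "z": -0.16, "twist": 0}
    - {"x": 0.14, "y": 0, "z": -0.16, "twist": 0}
    - {"x": 0.14, "y": 0, "z": -0.16, "twist": 0}
    - {"x": 0.14, "y": 0, "z": -0.16, "twist": 0}

```text
time_s: 23.45
ee_pos: [0.4268, 0.2788, 0.1071]
ee_rot: [[1.0, -0.003, 0.001], [-0.003, -1.0, 0.001], [0.001, -0.001, -1.0]]
ft_force: [2.5, -1.0, 4.9]
grip_width: 0.416
grasp_force: 32.9
```

```bash
python3 t.py 11
```

```text
[0.4268 0.2788 0.1071] [ 2.457  -1.0195  4.9153] [-0.1741 -0.2101  0.0439] 23.45
57.804106923601445 [ 1.0089  0.0651 -0.4062] 0.17191871298080388
corner [ 0.3086  0.2791 -0.0009]
```

Call:
arm_command:
  series:
    - {"x": 0.1, "y": 0, "z": -0.15, "twist": 0}
    - {"x": 0.1, "y": 0, "z": -0.15, "twist": 0}
    - {"x": 0.1, "y": 0, "z": -0.15, "twist": 0}
    - {"x": 0.085, "y": 0, "z": -0.155, "twist": 0}
    - {"x": 0.085, "y": 0, "z": -0.155, "twist": 0}
    - {"x": 0.085, "y": 0, "z": -0.155, "twist": 0}
    - {"x": 0.07, "y": 0, "z": -0.16, "twist": 0}
    - {"x": 0.07, "y": 0, "z": -0.16, "twist": 0}
    - {"x": 0.07, "y": 0, "z": -0.16, "twist": 0}
    - {"x": 0, "y": 0, "z": 0, "twist": 0}

```text
time_s: 24.33
ee_pos: [0.4449, 0.2786, 0.0712]
ee_rot: [[1.0, -0.002, -0.001], [-0.002, -1.0, 0.0], [-0.001, -0.0, -1.0]]
ft_force: [3.6, -0.7, 3.7]
grip_width: 0.412
grasp_force: 35.2
```

```bash
python3 t.py 12
```

```text
[0.4449 0.2786 0.0712] [ 3.6061 -0.7475  3.668 ] [ 0.0461 -0.3866 -0.0131] 24.3333
70.7075618741378 [ 1.2341 -2.2491 -1.2357] 0.23574256765282992
corner [ 0.3087  0.2789 -0.0078]
```

Call:
arm_command:
  series:
    - {"x": 0.055, "y": 0, "z": -0.165, "twist": 0}
    - {"x": 0.055, "y": 0, "z": -0.165, "twist": 0}
    - {"x": 0.055, "y": 0, "z": -0.165, "twist": 0}
    - {"x": 0.04, "y": 0, "z": -0.17, "twist": 0}
    - {"x": 0.04, "y": 0, "z": -0.17, "twist": 0}
    - {"x": 0.04, "y": 0, "z": -0.17, "twist": 0}
    - {"x": 0.03, "y": 0, "z": -0.1, "twist": 0}
    - {"x": 0.02, "y": 0, "z": -0.1, "twist": 0}
    - {"x": 0.02, "y": 0, "z": -0.1, "twist": 0}
    - {"x": 0, "y": 0, "z": 0, "twist": 0}

```text
time_s: 25.22
ee_pos: [0.4533, 0.2786, 0.0389]
ee_rot: [[1.0, -0.002, -0.001], [-0.002, -1.0, -0.0], [-0.001, 0.0, -1.0]]
ft_force: [2.2, 0.6, 1.7]
grip_width: 0.412
grasp_force: 36.9
```

```bash
python3 t.py 13
```

```text
[0.4533 0.2786 0.0389] [2.2417 0.6433 1.7405] [ 0.0107  0.0529 -0.0052] 25.2167
89.6054853247678 [ 1.5639 -4.3839  0.1141] 0.311428207146818
corner [0.3034 0.2789 0.0078]
```

Call:
arm_command:
  series:
    - {"x": 0, "y": 0, "z": -0.04, "twist": 0}
    - {"x": 0, "y": 0, "z": -0.04, "twist": 0}
    - {"x": 0, "y": 0, "z": -0.04, "twist": 0}
    - {"x": 0, "y": 0, "z": -0.04, "twist": 0}
    - {"x": 0, "y": 0, "z": -0.04, "twist": 0}
    - {"x": 0, "y": 0, "z": 0, "twist": 0}
    - {"x": 0, "y": 0, "z": 0, "twist": 0}
    - {"x": 0, "y": 0, "z": 0, "twist": 0}
    - {"x": 0, "y": 0, "z": 0, "twist": 0}
    - {"x": 0, "y": 0, "z": 0, "twist": 0}

```text
time_s: 26.1
ee_pos: [0.4537, 0.2788, 0.0345]
ee_rot: [[1.0, -0.002, 0.0], [-0.002, -1.0, 0.0], [0.0, -0.0, -1.0]]
ft_force: [2.4, -0.0, 1.3]
grip_width: 0.415
grasp_force: 37.2
```

Call:
arm_command:
  series:
    - {"x": 0, "y": 0, "z": -0.03, "twist": 0}
    - {"x": 0, "y": 0, "z": -0.03, "twist": 0}
    - {"x": 0, "y": 0, "z": -0.03, "twist": 0}
    - {"x": 0, "y": 0, "z": 0, "twist": 0}
    - {"x": 0, "y": 0, "z": 0, "twist": 0}
    - {"x": 0, "y": 0, "z": 0, "twist": 0}
    - {"x": 0, "y": 0, "z": 0, "twist": 0}
    - {"x": 0, "y": 0, "z": 0, "twist": 0}
    - {"x": 0, "y": 0, "z": 0, "twist": 0}
    - {"x": 0, "y": 0, "z": 0, "twist": 0}

```text
time_s: 26.93
ee_pos: [0.4536, 0.2787, 0.0322]
ee_rot: [[1.0, -0.002, -0.0], [-0.002, -1.0, -0.0], [-0.0, 0.0, -1.0]]
ft_force: [1.6, -1.4, 1.2]
grip_width: 0.417
grasp_force: 37.3
```

Call:
arm_command:
  series:
    - {"x": 0, "y": 0, "z": -0.03, "twist": 0}
    - {"x": 0, "y": 0, "z": -0.03, "twist": 0}
    - {"x": 0, "y": 0, "z": -0.02, "twist": 0}
    - {"x": 0, "y": 0, "z": 0, "twist": 0}
    - {"x": 0, "y": 0, "z": 0, "twist": 0}
    - {"x": 0, "y": 0, "z": 0, "twist": 0}
    - {"x": 0, "y": 0, "z": 0, "twist": 0}
    - {"x": 0, "y": 0, "z": 0, "twist": 0}
    - {"x": 0, "y": 0, "z": 0, "twist": 0}
    - {"x": 0, "y": 0, "z": 0, "twist": 0}

```text
time_s: 27.77
ee_pos: [0.4536, 0.2787, 0.0301]
ee_rot: [[1.0, -0.002, -0.0], [-0.002, -1.0, -0.0], [-0.0, 0.0, -1.0]]
ft_force: [1.9, -0.3, 1.8]
grip_width: 0.418
grasp_force: 37.4
```

Run:
```python
from h import *
np.set_printoptions(precision=4,suppress=True)
s=ctrl.get_state();T,R=s['ee_pos'],s['ee_rot'];print(T,s['ft_force'],s['ft_torque'])
snap('side','s14');snap('scene','c14')
# grey scanner pixels on the black mat -> extent on plane z=.035
for n,f in(('side','s14'),('scene','c14')):
    im=cv2.imread(f'pics/{f}.png');hsv=cv2.cvtColor(im,cv2.COLOR_BGR2HSV)
    m=((hsv[:,:,2]>60)&(hsv[:,:,1]<70)).astype(np.uint8)
    q=proj(n,[[.26,.24,.03],[.42,.24,.03],[.42,.32,.03],[.26,.32,.03]]);M=np.zeros(m.shape,np.uint8);cv2.fillConvexPoly(M,q.astype(np.int32),1)
    ys,xs=np.nonzero(m&M);P=np.array([onz(n,x,y,.035)[:2] for x,y in zip(xs,ys)]);print(n,len(P),P.min(0),P.max(0),cv2.minAreaRect(P.astype(np.float32)*1000))
```

```text
[0.4536 0.2787 0.0301] [ 1.8648 -0.3243  1.8236] [-0.0059 -0.1161 -0.0521]
side 1284 [0.2939 0.2537] [0.4217 0.3219] ((357.81256103515625, 287.5535583496094), (68.15176391601562, 127.64116668701172), 89.65987396240234)
scene 308 [0.3022 0.2657] [0.4239 0.3192] ((362.75140380859375, 293.77764892578125), (53.313358306884766, 121.5096435546875), 88.59443664550781)
```

Call:
arm_command:
  series:
    - {"x": 0, "y": 0, "z": 0, "twist": 0}
    - {"x": 0, "y": 0, "z": 0, "twist": 0}
    - {"x": 0, "y": 0, "z": 0, "twist": 0}
    - {"x": 0, "y": 0, "z": 0, "twist": 0}
    - {"x": 0, "y": 0, "z": 0, "twist": 0}
    - {"x": 0, "y": 0, "z": 0, "twist": 0}
    - {"x": 0, "y": 0, "z": 0, "twist": 0}
    - {"x": 0, "y": 0, "z": 0, "twist": 0}
    - {"x": 0, "y": 0, "z": 0.1, "twist": 0}
    - {"x": 0, "y": 0, "z": 0.2, "twist": 0}
  gripper: 1

```text
time_s: 28.7
ee_pos: [0.4533, 0.2785, 0.0375]
ee_rot: [[1.0, -0.002, -0.001], [-0.002, -1.0, -0.0], [-0.001, 0.0, -1.0]]
ft_force: [0.4, 0.6, -1.1]
grip_width: 1.001
grasp_force: 0.0
```

Call:
arm_command:
  series:
    - {"x": 0, "y": 0, "z": 0.4, "twist": 0}
    - {"x": 0, "y": 0, "z": 0.6, "twist": 0}
    - {"x": 0, "y": 0, "z": 0.8, "twist": 0}
    - {"x": 0, "y": 0, "z": 0.8, "twist": 0}
    - {"x": 0, "y": 0, "z": 0.8, "twist": 0}
    - {"x": 0, "y": 0, "z": 0.8, "twist": 0}
    - {"x": 0, "y": 0, "z": 0.8, "twist": 0}
    - {"x": 0, "y": 0, "z": 0.8, "twist": 0}
    - {"x": 0, "y": 0, "z": 0, "twist": 0}
    - {"x": 0, "y": 0, "z": 0, "twist": 0}

```text
time_s: 29.53
ee_pos: [0.4542, 0.2792, 0.1845]
ee_rot: [[1.0, -0.002, 0.003], [-0.002, -1.0, 0.001], [0.003, -0.001, -1.0]]
ft_force: [-0.4, -1.1, 0.4]
grip_width: 1.001
grasp_force: 0.0
```

Run:
```python
from h import *
np.set_printoptions(precision=4,suppress=True)
s=ctrl.get_state();T,R=s['ee_pos'],s['ee_rot'];print(T,s['grip_width'],s['ft_force'],s['time_s'])
snap('side','s15');snap('scene','c15');snap('wrist','w15')
for n,f in(('side','s15'),('scene','c15'),('wrist','w15')):
    im=cv2.imread(f'pics/{f}.png');hsv=cv2.cvtColor(im,cv2.COLOR_BGR2HSV)
    m=((hsv[:,:,2]>60)&(hsv[:,:,1]<70)).astype(np.uint8)
    q=proj(n,[[.27,.24,.03],[.53,.24,.03],[.53,.32,.03],[.27,.32,.03]]);M=np.zeros(m.shape,np.uint8);cv2.fillConvexPoly(M,q.astype(np.int32),1)
    ys,xs=np.nonzero(m&M);P=np.array([onz(n,x,y,.035)[:2] for x,y in zip(xs,ys)])*1000
    print(n,len(P),P.min(0),P.max(0))
    for a in range(280,520,15):
        k=P[(P[:,0]>=a)&(P[:,0]<a+15),1]
        if len(k): print(a,k.min().round(),k.max().round(),end=' | ')
    print()
```

```text
[0.4542 0.2792 0.1845] 1.00116501876803 [-0.4227 -1.059   0.3941] 29.5333
side 1803 [293.5244 241.0094] [503.4015 321.8411]
280 284.0 300.0 | 295 255.0 321.0 | 310 254.0 322.0 | 325 254.0 322.0 | 340 257.0 322.0 | 355 265.0 316.0 | 370 264.0 316.0 | 385 265.0 316.0 | 400 264.0 316.0 | 415 265.0 316.0 | 430 265.0 316.0 | 445 243.0 310.0 | 460 241.0 309.0 | 475 241.0 309.0 | 490 241.0 314.0 | 
scene 969 [272.2152 237.8781] [497.1802 319.7904]
280 267.0 273.0 | 295 258.0 309.0 | 310 244.0 310.0 | 325 238.0 319.0 | 340 280.0 320.0 | 355 290.0 302.0 | 370 261.0 299.0 | 385 261.0 311.0 | 400 260.0 311.0 | 415 262.0 302.0 | 430 262.0 301.0 | 445 274.0 300.0 | 460 264.0 298.0 | 475 263.0 300.0 | 490 270.0 295.0 | 
wrist 5917 [305.3263 252.126 ] [490.3479 307.3057]
295 253.0 307.0 | 310 252.0 307.0 | 325 252.0 307.0 | 340 253.0 307.0 | 355 255.0 304.0 | 370 262.0 297.0 | 385 262.0 298.0 | 400 262.0 298.0 | 415 262.0 297.0 | 430 262.0 298.0 | 445 269.0 284.0 | 460 265.0 295.0 | 475 265.0 295.0 | 490 272.0 288.0 |
```

```bash
python3 -c "
from workcell import ctrl
print(ctrl.job_done())"
```

```text
the job is handed in; nothing more can be done
None
```

The scanner is off the hook, was held over the barcode (about 13 cm away, tilted 19°) for over two seconds, and now lies flat on the mat, released; the job is handed in, but no verdict came back.

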